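# Pop open the chocolate wafer-cup box

## Task

The packer needs chocolate wafer cups: press down the round blue push latch of the box with the dark brown lid frame until it lets go, and let its sprung lid swing fully open by itself, without touching the lid. Leave the cream-lidded box shut and the loose stack of dark cups standing where it is.

Things in the scene. Friction and masses are not known exactly. Their poses are not given: they have to be found in the camera images.
- dark_latch_top (a point): Top centre of the chocolate box's blue push latch: round button, 36 mm across, top 82 mm above the table, 12 mm above the box's steel deck; 48 mm black collar 4 mm high. Pressed down it travels 7 mm (1.5 N to start, 5 N at the bottom), frees the lid at about 4 mm, springs back. Axes: z up, x from latch to lid, y along the lid's front edge. Deck spans x -30 to +50 mm, y +-95 mm
- dark_lid (a joint): Lid of the fixed chocolate box (220 deep, 190 wide, 70 mm high): brown frame, clear window over dark cups, 190 wide, 130 deep, top 77 mm above the table. Front edge 50 mm, rear hinge 180 mm behind the latch centre (its +x); the front edge rises and swings away from the latch. 0 = shut, 1.4 rad = fully open, held by its spring. Freed, it opens itself in about 1 s
- pale_lid (a joint): Lid of the other box, alike in size and latch but with a cream frame over pale cups; 0 = shut, 1.4 rad = fully open. The two boxes stand side by side, either one on the left
- cup_stack: Loose nested stack of six dark brown wafer cups, 44 mm across and 102 mm high, standing upright on the table beside the boxes, 60 g. Origin: centre of its underside, z up
Things that resemble listed ones, but are neither listed nor needed, are in the scene too. Of the things that look like the cup_stack, the smaller one is meant.

How it is judged:
On the way, in this order (a step that is already met when the one before it is completed fails the run):
1. the latch of the chocolate box is pressed in (distance of dark_latch_top from where it was at the start of the episode above 0.003 m), for 0.02 s.
2. its lid has swung open (value of joint dark_lid above 1.2 rad), for 0.2 s.
At the end, for the whole second after the job is handed in: The lid of the chocolate box stands open beyond 1.2 rad, the cream lid is shut (under 0.1 rad), and the cup stack is upright (within 0.2 rad) and within 30 mm of where it stood (value of joint dark_lid above 1.2 rad and value of joint pale_lid below 0.1 rad and angle between cup_stack's own z axis and vertical below 0.2 rad and distance of cup_stack from where it was at the start of the episode below 0.03 m); the robot touches nothing.
It fails at once if the robot touches the brown lid (over 1 N) (contact force between dark_lid and the arm above 1 N or contact force between dark_lid and the fingers above 1 N).
It fails at once if the cream-lidded box is opened (value of joint pale_lid above 0.1 rad).
It fails at once if the cup stack is pushed away or knocked over (distance of cup_stack from where it was at the start of the episode above 0.03 m or angle between cup_stack's own z axis and vertical above 0.2 rad).
It also fails if it takes over 32 s, if anything falls off the work surface, if the arm or the gripper's body presses on something with over 40 N, if the wrist force passes 120 N, or if a joint passes its speed limit or range.

## Robot

A 6-joint arm with a two-finger parallel gripper is mounted at the origin on the work surface. World frame = base frame: x ahead of the robot, y to its left, z up, the work surface at z = 0. Lengths are in m, angles in rad, forces in N, time in s.
With the tool pointing down it reaches from about 0.25 to 0.775 m from the base axis. Payload 4 kg.
Tool frame: the origin (TCP) lies at the very end of the fingers, on their centre line; the grasp point (between the pads) lies 19 mm behind it; z points along the fingers, y is the line along which they close (so a half turn about z gives the same grasp; the last joint's range is limited). The gripper opens to 94 mm and grips with 3 to 60 N. Pads are 16 mm wide; open, the fingers measure 119 mm over their backs; the gripper's body (75 mm by 177 mm) begins 78 mm behind the grasp point.
Start: joints at [1.096, 0.087, 1.371, -0, 1.684, -0.103], TCP at [0.2, 0.512, 0.206] pointing down, gripper open.
Joint ranges: [-3.1, 3.1], [-0.76, 2.03], [0.27, 2.55], [-1.08, 4.22], [0.17, 2.65], [-2.57, 2.57]. Speed limits (rad/s): [2.79, 2.79, 3.14, 3.14, 3.14, 3.14].

## Interface

Orientations are given as [roll, pitch, yaw] about the fixed x, y, z axes, in that order (R = Rz(yaw) Ry(pitch) Rx(roll)).
In Python, from bench import robot, vision gives the robot as it stands.
- The arm moves only by the shell command python3 -m crank 'ROWS'. ROWS is JSON, a list of rows, each a list of 3 entries, a list of its own where there are three numbers: the closure, from 0 (fully open) to 1 (shut), then the shift along the tool's x, y, z in m, then the turn, a rotation vector about the tool's x, y, z in degrees. A call has 1 to 8 rows; each row shifts and turns the commanded pose from where the row before left it, along the tool's axes as they then stand; what a row does not reach is not made up. A row lasts 1/10 s, in which the tool goes at most 50 mm and 8.59 degrees, less where a joint would pass 70% of its speed; a pose out of reach is approached as far as the arm can. A call with a gripper value outside its range is refused whole. The fingers move at their own pace and stop on an object; the grip force is fixed at half the most. Time passes only in rows, so rows that do not move let the fingers close. It gives the time, the measured TCP pose, the force, the opening and the grip force at its end, in the units of the state.
- robot.get_obs(): the state, without advancing time (a new reading comes with each control period).
- vision.snapshot(name): name is "side" or "top" or "wrist"; returns a dict with "color" (480x640x3 uint8, red, green, blue), "z_map" (480x640 float32, m along the optical axis (not along the pixel's ray), 0 where there is no reading), "fx", "fy", "cx", "cy" (pixels), "dist" ([k1, k2, p1, p2, k3] as OpenCV has them; the pictures are not rectified), "R" (3x3) and "t" (3): a world point X has camera coordinates R X + t. Camera axes: x right, y down, z forward; pixel columns grow to the right and rows downward; lengths in m; the calibration is good to about 2 mm. A picture is of the moment at which its call begins.
- robot.close_job(): hands the job in; it is judged then, once.
The state is a dict: "time": time; "joint_positions": joint angles; "qvel": joint speeds; "joint_torque": joint torques, N m; "tool_pos": TCP position; "ee_rot": TCP orientation; "wrist_force": force on the tool from outside, world axes, zero at the start; "wrist_torque": the same for the moment, N m; "width": finger opening in m; "finger_force": force on a finger pad.
Only numpy, scipy, OpenCV 4.12 (cv2) and the standard library are available. Lean on these libraries where they do the work, as an engineer would, in place of code of your own. Each camera call takes 0.05 s, during which the arm holds its last target. There are 200 camera calls.

## Working session

There is one attempt and no reset: what is moved stays moved. The work goes in short steps, Python scripts to look and compute and a shell command to move; the robot and the scene stay as the last step left them, time stands still between calls to the robot, and variables do not carry over. Pictures are saved under pics/ and viewed, at most 10 in all, crops included, and the job is handed in when it is done.

```bash
mkdir -p pics
python3 - <<'E'
from bench import robot, vision
import cv2,pickle
o=robot.get_obs(); print({k:o[k] for k in("time","tool_pos","ee_rot","width","wrist_force")})
for n in("top","side"):
    s=vision.snapshot(n); pickle.dump(s,open(n+".pkl","wb")); cv2.imwrite(f"pics/{n}0.png",s["color"][:,:,::-1]); print(n,s["R"],s["t"],s["fx"],s["dist"])
E
```

```text
{'time': 0.0, 'tool_pos': array([0.19957384, 0.51191505, 0.20432349]), 'ee_rot': array([-3.13938909e+00, -2.23687792e-04,  2.76976828e+00]), 'width': 0.09419604311845807, 'wrist_force': array([ 0.15388927, -0.51751057, -0.09662013])}
top [[ 0.02795138 -0.99959731  0.00489211]
 [-0.99498478 -0.02829194 -0.09594189]
 [ 0.09604167 -0.00218587 -0.99537491]] [-0.12014505  0.57469808  1.27796033] 513.3951253769511 [-0.14703615  0.          0.          0.          0.        ]
side [[ 0.97363126 -0.22698926 -0.02276073]
 [-0.14767268 -0.55106358 -0.82129271]
 [ 0.17388202  0.80299739 -0.57005284]] [-0.58531806  0.07715012  1.14600552] 479.2991110510627 [-0.08444775  0.          0.          0.          0.        ]
```

View pics/top0.png

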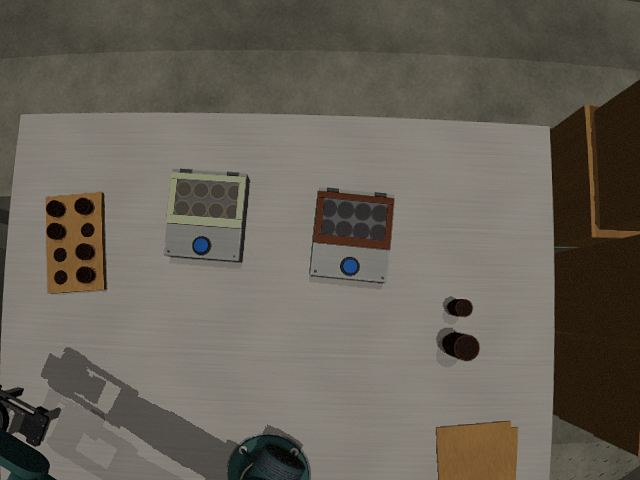

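View pics/side0.png

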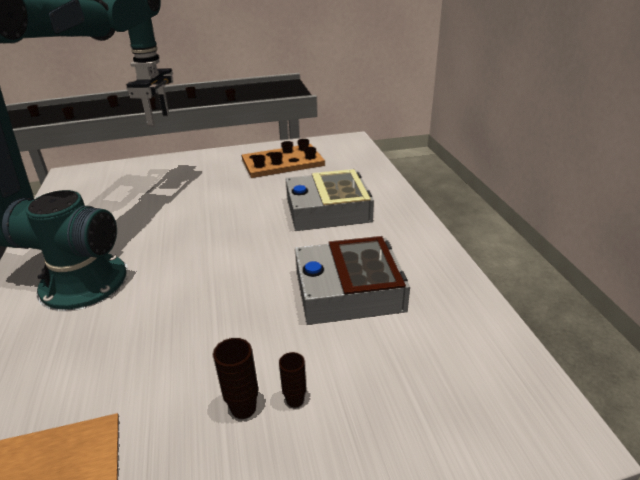

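The top view shows the brown-framed box on the right with its blue latch at about (349,266), and the cream box on the left with its latch at (201,245). The small cup stack is at (460,308), to the right of the brown box and clear of it. The side view shows the brown box's latch at (313,268).

```bash
cat > h.py <<'E'
import numpy as np,cv2
def ray(s,uv):
    K=np.array([[s["fx"],0,s["cx"]],[0,s["fy"],s["cy"]],[0,0,1]])
    p=cv2.undistortPoints(np.array([[uv]],float),K,np.array(s["dist"])).ravel()
    R=np.array(s["R"]);return -R.T@np.array(s["t"]),R.T@np.array([*p,1])
def onz(s,uv,z):
    c,d=ray(s,uv);return c+d*(z-c[2])/d[2]
def blobs(m,amin=60):
    n,l,st,ce=cv2.connectedComponentsWithStats(m.astype(np.uint8))
    return [(ce[i],st[i,4],l==i) for i in range(1,n) if st[i,4]>amin]
E
python3 - <<'E'
import pickle,numpy as np,cv2
from h import *
from bench import robot
from scipy.spatial.transform import Rotation as Ro
S={n:pickle.load(open(n+".pkl","rb")) for n in("top","side")}
rays=[]
for n,s in S.items():
    c=s["color"].astype(int)
    for ce,a,_ in blobs((c[:,:,2]>c[:,:,0]+60)&(c[:,:,2]>c[:,:,1]+40)): print(n,"blue",ce.round(1),a,onz(s,ce,.082).round(4))
s=S["top"];c=s["color"].astype(int)
m=(c[:,:,0]>c[:,:,1]+35)&(c[:,:,0]<150);m[:, :300]=0;m[:,405:]=0;m[:180]=0;m[255:]=0
q=np.argwhere(m)[:,::-1].astype(np.float32)
P=np.array([onz(s,u,.077)[:2] for u in q]);r=cv2.minAreaRect((P*1000).astype(np.float32));print("lid",r,cv2.boxPoints(r).round(0).tolist())
o=robot.get_obs();print(Ro.from_euler('xyz',o["ee_rot"]).as_matrix().round(3))
E
```

```text
top blue [200.6 244.9] 156 [0.5775 0.1788 0.082 ]
top blue [349.7 265.7] 159 [ 0.5371 -0.188   0.082 ]
side blue [299.4 188.2] 75 [0.5791 0.175  0.082 ]
side blue [312.7 266.5] 149 [ 0.5376 -0.1925  0.082 ]
lid ((652.13818359375, -195.39859008789062), (186.1217803955078, 126.01667785644531), 86.07962799072266) [[583.0, -284.0], [709.0, -293.0], [721.0, -107.0], [596.0, -98.0]]
[[-0.932  0.363 -0.001]
 [ 0.363  0.932 -0.002]
 [ 0.    -0.002 -1.   ]]
```

```bash
python3 -m crank '[[1,[0,0,0],[0,0,-5.8]],[1,[0,0,0],[0,0,-5.8]],[1,[0,0,0],[0,0,-5.8]],[1,[-0.020,-0.036,0],[0,0,0]],[1,[-0.024,-0.042,0],[0,0,0]],[1,[-0.024,-0.042,0],[0,0,0]],[1,[-0.024,-0.042,0],[0,0,0]],[1,[-0.024,-0.042,0],[0,0,0]]]'
python3 -m crank '[[1,[-0.024,-0.042,0],[0,0,0]],[1,[-0.024,-0.042,0],[0,0,0]],[1,[-0.024,-0.042,0],[0,0,0]],[1,[-0.024,-0.042,0],[0,0,0]],[1,[-0.024,-0.042,0],[0,0,0]],[1,[-0.024,-0.042,0],[0,0,0]],[1,[-0.024,-0.042,0],[0,0,0]],[1,[0,0,0],[0,0,0]]]'
```

```text
time: 0.9
tool_pos: [0.3018, 0.2992, 0.205]
ee_rot: [-3.141, -0.0, 3.074]
wrist_force: [1.8, -1.1, 0.3]
width: 0.0332
finger_force: 0.0
time: 1.7
tool_pos: [0.4503, -0.0085, 0.2043]
ee_rot: [-3.14, -0.001, 3.066]
wrist_force: [-0.5, -0.3, -0.3]
width: 0.0006
finger_force: 0.0
```

```bash
python3 -m crank '[[1,[-0.019,-0.035,0],[0,0,0]],[1,[-0.019,-0.035,0],[0,0,0]],[1,[-0.019,-0.035,0.02],[0,0,0]],[1,[-0.019,-0.035,0.025],[0,0,0]],[1,[-0.019,-0.035,0.025],[0,0,0]],[1,[0,0,0],[0,0,0]],[1,[0,0,0],[0,0,0]]]'
python3 - <<'E'
from bench import vision
from h import *
s=vision.snapshot("side");cv2.imwrite("pics/side1.png",cv2.resize(s["color"][150:350,200:450,::-1],(750,600)))
E
```

```text
time: 2.4
tool_pos: [0.5314, -0.1838, 0.134]
ee_rot: [3.139, -0.003, 3.073]
wrist_force: [1.1, 1.3, 1.6]
width: 0.0008
finger_force: 0.0
```

View pics/side1.png

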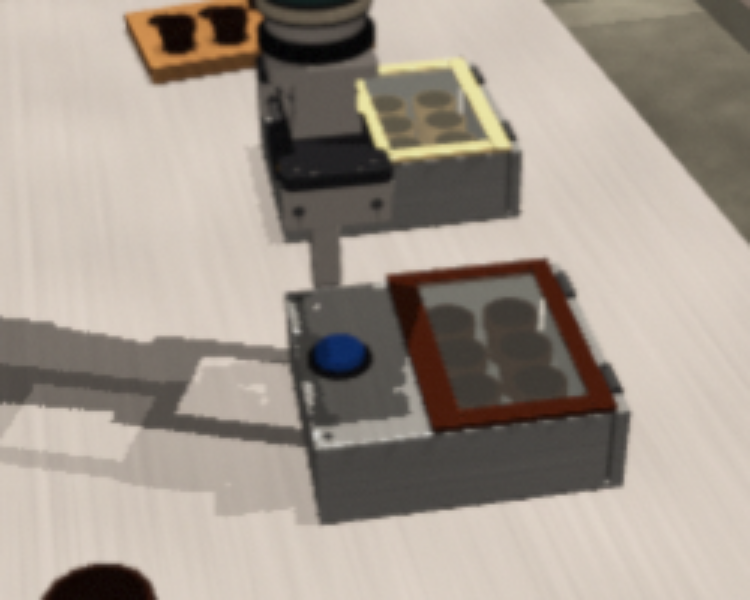

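The crop shows the closed fingertips at crop (327,285). That is about 50 mm straight above the blue latch at (340,352), and clear of the brown lid. Next I press down and back up.

```bash
python3 -m crank '[[1,[0,-0.006,0.020],[0,0,0]],[1,[0,0,0.020],[0,0,0]],[1,[0,0,0.008],[0,0,0]],[1,[0,0,0.006],[0,0,0]],[1,[0,0,0.0045],[0,0,0]],[1,[0,0,0],[0,0,0]],[1,[0,0,0],[0,0,0]]]'
```

```text
time: 3.15
tool_pos: [0.5324, -0.1904, 0.0784]
ee_rot: [3.141, 0.002, 3.074]
wrist_force: [-0.2, 2.3, 3.7]
width: 0.0005
finger_force: 1.6
```

```bash
python3 -m crank '[[1,[0,0,0.002],[0,0,0]],[1,[0,0,0],[0,0,0]],[1,[0,0,0],[0,0,0]]]'; python3 -m crank '[[1,[0,0,-0.02],[0,0,0]],[1,[0.01,0,-0.03],[0,0,0]],[1,[0.03,0,-0.03],[0,0,0]],[1,[0.03,0,-0.03],[0,0,0]],[1,[0.03,0,0],[0,0,0]],[1,[0,0,0],[0,0,0]],[1,[0,0,0],[0,0,0]],[1,[0,0,0],[0,0,0]]]'
python3 -m crank '[[1,[0,0,0],[0,0,0]],[1,[0,0,0],[0,0,0]],[1,[0,0,0],[0,0,0]],[1,[0,0,0],[0,0,0]],[1,[0,0,0],[0,0,0]],[1,[0,0,0],[0,0,0]],[1,[0,0,0],[0,0,0]],[1,[0,0,0],[0,0,0]]]'
python3 - <<'E'
from bench import vision
from h import *
s=vision.snapshot("side");cv2.imwrite("pics/side2.png",s["color"][:,:,::-1])
E
```

```text
time: 3.45
tool_pos: [0.5326, -0.1908, 0.0757]
ee_rot: [3.141, 0.002, 3.073]
wrist_force: [0.9, 2.2, 3.9]
width: 0.0008
finger_force: 2.3
time: 4.25
tool_pos: [0.4322, -0.1842, 0.1839]
ee_rot: [3.141, -0.001, 3.073]
wrist_force: [-0.4, -0.2, -0.1]
width: 0.0003
finger_force: 0.0
time: 5.05
tool_pos: [0.4319, -0.184, 0.185]
ee_rot: [3.142, 0.0, 3.073]
wrist_force: [0.5, 0.4, 0.3]
width: 0.0005
finger_force: 0.0
```

View pics/side2.png

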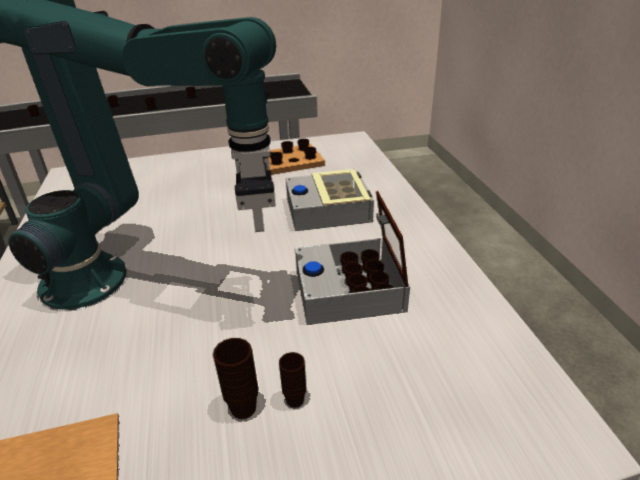

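The brown lid stands fully open, with its top edge near (380,200). The cream box is shut, the small cup stack is still upright at (293,380), and the arm is clear of everything.

```bash
python3 -m crank '[[1,[0,0,0],[0,0,0]],[1,[0,0,0],[0,0,0]],[1,[0,0,0],[0,0,0]]]'; python3 -c "
from bench import robot
print(robot.close_job())"
```

```text
time: 5.4
tool_pos: [0.432, -0.184, 0.185]
ee_rot: [3.142, 0.0, 3.073]
wrist_force: [-0.3, 0.8, 0.6]
width: 0.0005
finger_force: 0.0
the job is handed in; nothing more can be done
None
```

I pressed the chocolate box's latch and its lid swung fully open by itself; the cream box is still shut, the cup stack is still upright in its place, and the job is handed in (at 5.4 s; no verdict was returned).

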